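Feed one bearing and slide it to its place on the kit sheet

ROBOT

A 6-joint arm with a two-finger parallel gripper is mounted at the origin on the work surface. World frame = base frame: x ahead of the robot, y to its left, z up, the work surface at z = 0. Lengths are in m, angles in degrees, forces in N, time in s.
With the tool pointing down it reaches from about 0.35 to 0.8 m from the base axis. Payload 7.3 kg.
Tool frame: the origin (TCP) lies on the centre line of the jaws, within the pads' length; the fingertips stand 19 mm ahead of it and the grasp point (between the pads) is the TCP; z points along the fingers, y is the line along which they close (so a half turn about z gives the same grasp; the last joint's range is limited). The gripper opens to 85 mm and grips with 20 to 120 N. Pads are 22 mm wide; open, the fingers measure 114 mm over their backs; the gripper's body (76 mm by 85 mm) begins 54 mm behind the grasp point. The pads swing forward as they close: fully open they stand 13 mm farther back than shut.
Start: joints at [-8.365, 19.595, 87.324, -0, 73.075, -8.365], TCP at [0.525, 0, 0.25] pointing down, gripper open.
Joint ranges: [-145.02, 145.02], [-44.19, 115.74], [2.07, 154.8], [-57.11, 237.11], [16.16, 152.29], [-177.93, 177.93]. Speed limits (degrees/s): [147.25, 147.25, 180, 180, 180, 180].

INTERFACE

Orientations are given as [roll, pitch, yaw] about the fixed x, y, z axes, in that order (R = Rz(yaw) Ry(pitch) Rx(roll)).
In Python, from station import ctrl gives the robot as it stands.
- The arm moves only by the tool play_rows, never from a script. Its argument "commands" is a list of rows, each a list of 7 numbers: the opening in per cent of the stroke, from 0 (shut) to 100 (fully open), then the shift along the tool's x, y, z in m, then the turn, a rotation vector about the tool's x, y, z in rad. In form: [[jaw, tx, ty, tz, ax, ay, az], ...]. A call has 1 to 12 rows; each row is the pose to reach, as a shift and turn from the pose commanded when the call began, along the tool's axes at that moment; what a row does not reach only later rows make up. A row lasts 1/10 s, in which the tool goes at most 50 mm and 8.59 degrees, less where a joint would pass 70% of its speed; a pose out of reach is approached as far as the arm can. A call with a gripper value outside its range is refused whole. The fingers move at their own pace and stop on an object; the grip force is fixed at half the most. Time passes only in rows, so rows that repeat a pose let the fingers close. It gives the time, the measured TCP pose, the force, the opening and the grip force at its end, in the units of the state.
- ctrl.sense(): the state, without advancing time (a new reading comes with each control period).
- ctrl.get_image(name): name is "scene" or "side" or "wrist"; returns a dict with "img" (400x640x3 uint8, blue, green, red), "depth" (400x640 float32, m along the optical axis (not along the pixel's ray), 0 where there is no reading), "fx", "fy", "cx", "cy" (pixels), "R" (3x3) and "t" (3): a world point X has camera coordinates R X + t. Camera axes: x right, y down, z forward; pixel columns grow to the right and rows downward; lengths in m; the calibration is good to about 2 mm. A picture is of the moment at which its call begins.
- ctrl.hand_in(): hands the job in; it is judged then, once.
The state is a dict: "time": time; "joint_pos": joint angles; "joint_velocities": joint speeds; "joint_torque": joint torques, N m; "position": TCP position; "tcp_rot": TCP orientation; "force": force on the tool from outside, world axes, zero at the start; "ft_torque": the same for the moment, N m; "gripper_width": finger opening in m; "gripper_force": force on a finger pad.
Only numpy, scipy, OpenCV 4.12 (cv2) and the standard library are available. Lean on these libraries where they do the work, as an engineer would, in place of code of your own. Each camera call takes 0.05 s, during which the arm holds its last target. There are 200 camera calls.

TASK

Push the feeder's red plunger pad all the way in once and let it spring back, so that a single bearing comes out onto the table. Then lightly nudge that bearing along the table with the fingertips into the empty blue ring on the kit sheet that still lacks its bearing, leaving it lying flat and wholly inside the ring. Do not pinch, lift or stand up the bearing, do not feed a second one, and leave the other kit parts and the things on the table where they are.

Things in the scene. Friction and masses are not known exactly. Their poses are not given: they have to be found in the camera images.
- feeder: Bearing feeder screwed to the table: blue square magazine tube (outside 44 x 44, 45 mm high, open top, sight slits) holding four stacked bearings, on a base plate 3 mm thick, 70 wide, from x = -54 to +22 mm; behind the tube a grey guide housing 44 wide, 22 high. Origin: magazine axis at table height. +x points out of the gate: the bearing comes out and the plunger is pushed that way; z up.
- plunger (a joint): Travel of the plunger in m: 0 = out (rest), 0.060 = fully in, at its stop. A spring (3 N at the start, 7 N at the end, plus some drag) drives it back to 0 when let go. A full stroke pushes the lowest bearing out of the gate, off the base plate and onto the table; the next one drops down when the plunger is back.
- pad_face (a point): Centre of the outer face of the plunger's red push pad (upright plate 46 mm wide, 34 mm high, 8 mm thick, 4 to 38 mm above the table), 120 mm behind the magazine's axis when the plunger is out. The face looks along the feeder's -x; push it along the feeder's +x. The point moves with the plunger.
- exit (a point): Point 58.5 mm in front of the magazine's axis, 4.5 mm above the table: where the centre of the bearing comes to lie after a full stroke.
- bearing1_center (a point): Centre of the lowest bearing in the magazine, the one that comes out: steel ball bearing, flat ring 32 mm in diameter, 9 mm thick, 15 mm bore, about 30 g; lying flat. On the table its centre is 4.5 mm up. Its z axis is the bearing's axis.
- bearing2_center (a point): Centre of the second bearing from below in the magazine (same size); must stay in the magazine.
- bearing3_center (a point): Centre of the third bearing; must stay in the magazine.
- bearing4_center (a point): Centre of the top bearing; must stay in the magazine.
- ring_a (a point): Centre, at table height, of the empty printed blue ring (inner diameter 60 mm, line 3 mm wide) on the kit sheet that lacks its bearing. The sheet is white paper, 148 x 210 mm, taped flat on the table to the left or right of the feeder, no thickness to speak of. The sheet's bracket and nut lie 70 mm from this point towards the point's -x (the robot's side), 35 to 40 mm to either side.
- ring_b (a point): Centre of the same ring on the other kit sheet, on the other side of the feeder, whose bearing already lies in it.
- bracket_a: Orange printed fork bracket 32 x 46 x 22 mm (x, y, z) on the sheet that lacks its bearing; origin under its centre. Leave it.
- bracket_b: The same bracket on the other sheet. Leave it.
- nut_a: Black thumb nut, 24 mm diameter, 13 mm high, on the sheet that lacks its bearing; origin under its centre. Leave it.
- nut_b: The same nut on the other sheet. Leave it.
- bearing_done: Bearing that already lies in the other sheet's ring; origin under its centre. Leave it.
- glue: Small upright white glue bottle with a red cap, 34 mm diameter, 85 mm high; origin under its centre. Leave it.
- tape: Roll of masking tape lying flat, 80 mm diameter, 24 mm high; origin under its centre. Leave it.
- driver: Blue-handled screwdriver, 170 mm long, lying across the table beyond the feeder. Leave it.

How it is judged (in metres and radians):
On the way, in this order (a step that is already met when the one before it is completed fails the run):
1. the plunger is pushed fully in and the bearing is out of the gate (value of joint plunger above 0.054 m and x of bearing1_center in the frame of feeder above 0.045 m), for 0.04 s.
2. the plunger has sprung back while the bearing still lies in front of the gate (value of joint plunger below 0.005 m and horizontal distance between bearing1_center and exit below 0.05 m), for 0.1 s.
3. the bearing has been slid into the empty ring (horizontal distance between bearing1_center and ring_a below 0.016 m), for 0.2 s.
At the end, for the whole second after the job is handed in: The first bearing lies flat on the table with its centre within 16 mm of the centre of the empty ring, the plunger is out again (under 4 mm), the other three bearings are in the magazine (within 8 mm of its axis), and every bystander is within 12 mm of where it was (horizontal distance between bearing1_center and ring_a below 0.016 m and height (world z) of bearing1_center below 0.008 m and angle between bearing1_center's own z axis and vertical below 0.1 rad and value of joint plunger below 0.004 m and horizontal distance between each of bearing2_center, bearing3_center, bearing4_center and feeder below 0.008 m and distance of each of bracket_a, bracket_b, nut_a, nut_b, bearing_done, glue, tape, driver from where it was at the start of the episode below 0.012 m); the robot touches nothing.
It fails at once if the bearing is lifted off its support or stood on edge (height (world z) of bearing1_center above 0.014 m or angle between bearing1_center's own z axis and vertical above 0.6 rad).
It fails at once if the bearing is pinched or pressed hard (over 15 N from the fingers) (contact force between the fingers and bearing1 above 15 N).
It fails at once if a second bearing leaves the magazine (horizontal distance between any of bearing2_center, bearing3_center, bearing4_center and feeder above 0.02 m).
It fails at once if the plunger is pressed again after the bearing was nudged away (horizontal distance between bearing1_center and exit above 0.06 m and value of joint plunger above 0.012 m).
It fails at once if a bystander is knocked about (moved over 20 mm) (distance of any of bracket_a, bracket_b, nut_a, nut_b, bearing_done, glue, tape, driver from where it was at the start of the episode above 0.02 m).
It also fails if it takes over 58 s, if anything falls off the work surface, if the arm or the gripper's body presses on something with over 40 N, if the wrist force passes 120 N, or if a joint passes its speed limit or range.

## Working session

There is one attempt and no reset: what is moved stays moved. The work goes in short steps, Python scripts to look and compute and a tool call to move; the robot and the scene stay as the last step left them, time stands still between calls to the robot, and variables do not carry over. Pictures are saved under pics/ and viewed, at most 10 in all, crops included, and the job is handed in when it is done.

Besides the shell and the picture viewer there is one more tool, called by a JSON object that holds its "fn" and its "kwargs", one argument or row to a line. play_rows: Moves the arm, as the interface text tells. Its arguments: {"type":"object","properties":{"commands":{"type":"array","items":{"type":"array","items":{"type":"number"}}}},"required":["commands"]}

```bash
mkdir -p pics; ls; cat > h.py <<'E'
import numpy as np,cv2
from station import ctrl
def ray(c,u,v,z):
    R=np.array(c["R"]);t=np.array(c["t"]);o=-R.T@t
    d=R.T@np.array([(u-c["cx"])/c["fx"],(v-c["cy"])/c["fy"],1.])
    return o+d*(z-o[2])/d[2]
def cloud(c):
    v,u=np.mgrid[0:400,0:640];d=c["depth"]
    P=np.stack([(u-c["cx"])/c["fx"]*d,(v-c["cy"])/c["fy"]*d,d],-1)
    return (P-np.array(c["t"]))@np.array(c["R"])
E
python3 - <<'E'
from h import *
ims=[ctrl.get_image(n) for n in("scene","side")]
for n,c in zip(("scene","side"),ims):
    cv2.imwrite(f"pics/{n}0.png",c["img"]); print(n,-np.array(c["R"]).T@np.array(c["t"]))
s=ctrl.sense();print(s["time"],s["position"],s["tcp_rot"],s["force"])
E
```

```text
pics
scene [ 0.87787607 -0.51330092  0.70244288]
side [0.15768877 0.51002104 0.47364275]
0.1 [5.24681509e-01 5.39057994e-05 2.49684616e-01] [-1.79921360e+02 -1.15545027e-02  8.99986308e+01] [ 1.00187315 -0.20969782 -1.08331436]
```

View pics/scene0.png

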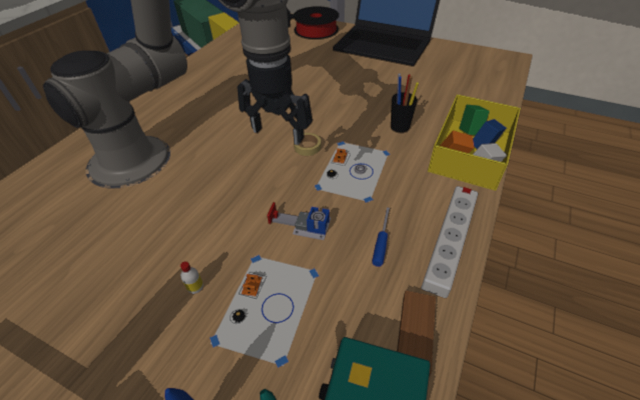

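View pics/side0.png

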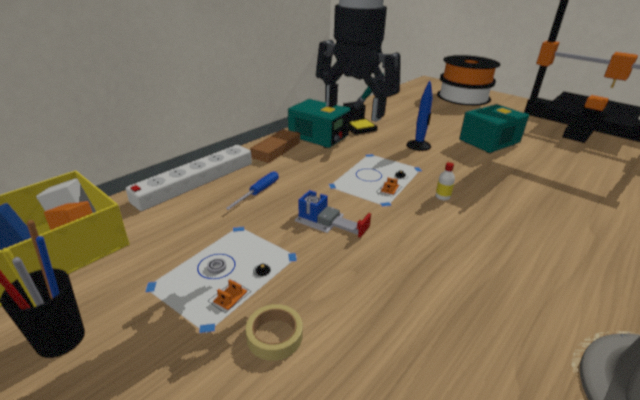

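The scene view shows the pad at (272,213), the tube at (318,220), the empty ring at (278,307) and the full ring at (361,171). The side view shows the pad at (363,225), the tube at (313,207) and the empty ring at (369,174). Next I'll measure these.

```bash
cat > m.py <<'E'
from h import *
def comps(m,c,amin=15):
    n,l,s,ce=cv2.connectedComponentsWithStats(m.astype(np.uint8))
    return [(s[i],ce[i],l==i) for i in range(1,n) if s[i][4]>=amin]
if __name__=="__main__":
  for n,boxes in(("scene",dict(ringA=(255,285,302,328),pad=(262,200,284,228),tube=(300,203,334,240),nutA=(225,305,250,327),brA=(238,270,268,300))),
               ("side",dict(ringA=(352,163,385,184),pad=(352,210,374,240),tube=(295,188,332,228),nutA=(390,166,408,180),brA=(380,176,400,197)))):
    c=ctrl.get_image(n);P=cloud(c);hsv=cv2.cvtColor(c["img"],cv2.COLOR_BGR2HSV);H,S,V=[hsv[...,i].astype(int) for i in range(3)]
    for k,(x0,y0,x1,y1) in boxes.items():
        b=np.zeros((400,640),bool);b[y0:y1,x0:x1]=1
        if k in("ringA","tube"): m=b&(H>100)&(H<130)&(S>(70 if k=="ringA" else 120))
        elif k=="pad": m=b&((H<8)|(H>172))&(S>140)
        elif k=="nutA": m=b&(V<60)
        else: m=b&(H>4)&(H<16)&(S>170)
        if k=="ringA":
            v,u=np.nonzero(m);W=np.array([ray(c,a,d,0) for a,d in zip(u,v)])[:,:2].astype(np.float32)
            (cx,cy),r=cv2.minEnclosingCircle(W);A=np.c_[2*W,np.ones(len(W))];q=np.linalg.lstsq(A,(W**2).sum(1),rcond=None)[0]
            print(n,k,len(W),"fit",q[:2].round(4),np.sqrt(q[2]+q[:2]@q[:2]).round(4),cx,cy,r)
        else:
            m&=c["depth"]>0;p=P[m]
            print(n,k,len(p),"med",np.median(p,0).round(4),"lo",np.percentile(p,3,0).round(4),"hi",np.percentile(p,97,0).round(4))
            if k in("pad","tube"):
                for z0 in ((.034,.041,.048) if k=="tube" else (.03,)):
                    t=p[p[:,2]>z0]; 
                    if len(t)>4:print("  rect z>",z0,len(t),cv2.minAreaRect(t[:,:2].astype(np.float32)*1000))
E
python3 m.py
python3 - <<'E'
from h import *
a=ctrl.get_image("scene")["img"][190:250,255:345];b=ctrl.get_image("side")["img"][180:245,290:380]
cv2.imwrite("pics/f1.png",np.vstack([cv2.resize(a,(780,290),interpolation=2),cv2.resize(b,(780,300),interpolation=2)]))
E
```

```text
scene ringA 107 fit [ 0.6243 -0.2214] 0.0314 0.6242465376853943 -0.221383199095726 0.03266216441988945
scene pad 128 med [ 0.4987 -0.0233  0.0263] lo [ 0.4887 -0.0419  0.0089] hi [ 0.5073 -0.0021  0.0374]
  rect z> 0.03 55 ((494.75457763671875, -20.01017189025879), (7.983487606048584, 45.97309875488281), 11.331995010375977)
scene tube 306 med [ 0.6128 -0.0146  0.0354] lo [ 0.5865 -0.0222  0.0069] hi [0.6317 0.0239 0.0449]
  rect z> 0.034 163 ((608.0516357421875, 2.9142494201660156), (44.36716842651367, 45.29243087768555), 12.363219261169434)
  rect z> 0.041 105 ((607.7166748046875, 2.8590850830078125), (43.81769561767578, 45.0556755065918), 12.860862731933594)
scene nutA 103 med [ 0.5683 -0.2737  0.0062] lo [ 0.556  -0.2822  0.0019] hi [ 0.577  -0.26    0.0127]
scene brA 268 med [ 0.5524 -0.2017  0.0056] lo [ 0.5369 -0.222   0.0018] hi [ 0.5664 -0.1856  0.0217]Traceback (most recent call last):
  File "m.py", line 16, in <module>
    v,u=np.nonzero(m);W=np.array([ray(c,a,d,0) for a,d in zip(u,v)])[:,:2].astype(np.float32)
                        ~~~~~~~~~~~~~~~~~~~~~~~~~~~~~~~~~~~~~~~~~~~~^^^^^^
IndexError: too many indices for array: array is 1-dimensional, but 2 were indexed
```

View pics/f1.png

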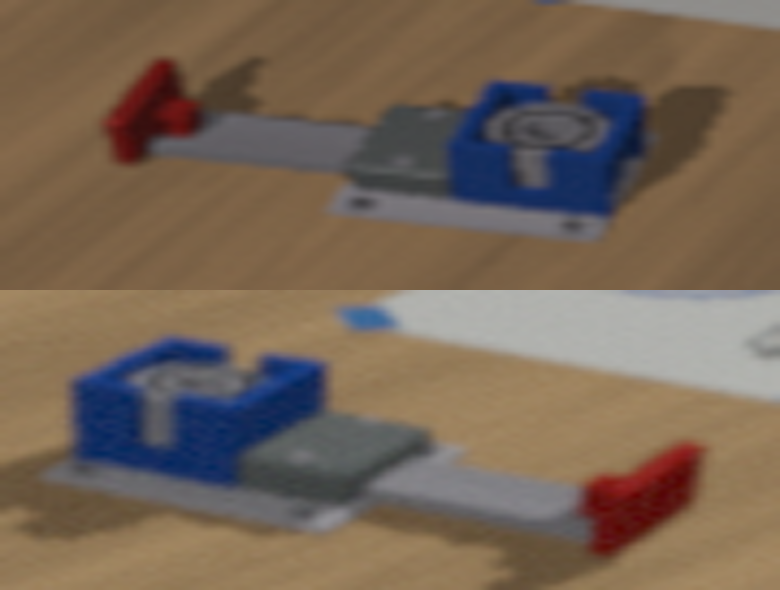

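The enlarged crop shows the feeder clearly: tube square, pad plate and gate pointing away from the robot. Scene measurements:
- Magazine axis: about (0.608, 0.003), yaw about 11.5°
- Pad face: about (0.490, -0.021)
- Ring: (0.624, -0.221)

I'll cross-check with the side view, including the glue bottle, while moving in behind the pad with the jaws shut.

```bash
sed -i 's/S>(70 if k=="ringA"/S>(40 if k=="ringA"/; s/(H>100)&(H<130)/(H>95)\&(H<135)/' m.py; sed -i 's/brA=(380,176,400,197)/brA=(380,176,400,197),glue=(434,160,456,203)/; s/elif k=="nutA": m=b&(V<60)/elif k=="nutA": m=b\&(V<60)\n        elif k=="glue": m=b\&(P[...,2]>.02)/' m.py; python3 m.py | grep -A20 side
```

```text
side ringA 21 fit [ 0.6255 -0.2228] 0.0312 0.6252894401550293 -0.22334718704223633 0.03239905461668968
side pad 179 med [ 0.4893 -0.0109  0.0278] lo [ 0.4854 -0.0343  0.0105] hi [0.5031 0.0045 0.0393]
  rect z> 0.03 76 ((492.0104675292969, -15.66358757019043), (7.85237979888916, 42.420616149902344), 9.514460563659668)
side tube 455 med [0.5948 0.0225 0.0329] lo [ 0.5816 -0.0147  0.0066] hi [0.6251 0.0294 0.0467]
  rect z> 0.034 217 ((604.755126953125, 5.731035232543945), (42.66706466674805, 43.32652282714844), 11.419119834899902)
  rect z> 0.041 129 ((604.1911010742188, 5.787986755371094), (41.89944839477539, 43.02288818359375), 9.835185050964355)
side nutA 41 med [ 0.5611 -0.2628  0.0082] lo [ 0.5542 -0.2708  0.0027] hi [ 0.5691 -0.257   0.0132]
side brA 150 med [ 0.5443 -0.1872  0.0124] lo [ 0.5335 -0.2135  0.0048] hi [ 0.5585 -0.1783  0.0233]
side glue 402 med [ 0.4386 -0.2429  0.0508] lo [ 0.4262 -0.2558  0.0228] hi [ 0.4544 -0.2356  0.0859]
```

{"fn": "play_rows", "kwargs": {
  "commands": [
    [0, -0.01, -0.02, 0.03, 0, 0, -0.05],
    [0, -0.02, -0.05, 0.06, 0, 0, -0.1],
    [0, -0.03, -0.08, 0.09, 0, 0, -0.15],
    [0, -0.03, -0.085, 0.11, 0, 0, -0.2],
    [0, -0.03, -0.085, 0.11, 0, 0, -0.2],
    [0, -0.03, -0.085, 0.11, 0, 0, -0.2],
    [0, -0.03, -0.085, 0.11, 0, 0, -0.2],
    [0, -0.03, -0.085, 0.11, 0, 0, -0.2]
  ]
}}

```text
time: 1.2
position: [0.4413, -0.03, 0.1413]
tcp_rot: [179.9, 0.1, 101.5]
force: [0.6, -0.1, 0.5]
gripper_width: 0.0001
gripper_force: 0.0
```

{"fn": "play_rows", "kwargs": {
  "commands": [
    [0, 0.001, 0, 0.04, 0, 0, 0],
    [0, 0.001, 0, 0.08, 0, 0, 0],
    [0, 0.001, 0, 0.1, 0, 0, 0],
    [0, 0.001, 0, 0.111, 0, 0, 0],
    [0, 0.001, 0.01, 0.111, 0, 0, 0],
    [0, 0.001, 0.02, 0.111, 0, 0, 0],
    [0, 0.001, 0.03, 0.111, 0, 0, 0],
    [0, 0.001, 0.038, 0.111, 0, 0, 0],
    [0, 0.001, 0.045, 0.111, 0, 0, 0],
    [0, 0.001, 0.045, 0.111, 0, 0, 0]
  ]
}}

```text
time: 2.2
position: [0.4845, -0.0199, 0.0298]
tcp_rot: [180.0, 0.0, 101.5]
force: [-3.7, -1.5, 2.2]
gripper_width: -0.0002
gripper_force: 1.6
```

```bash
python3 - <<'E'
from h import *
a=ctrl.get_image("scene")["img"][150:270,215:375];b=ctrl.get_image("side")["img"][120:245,270:430]
cv2.imwrite("pics/f2.png",np.hstack([cv2.resize(a,(400,300),interpolation=2),cv2.resize(b,(400,300),interpolation=2)]))
E
```

```text
(no output)
```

View pics/f2.png

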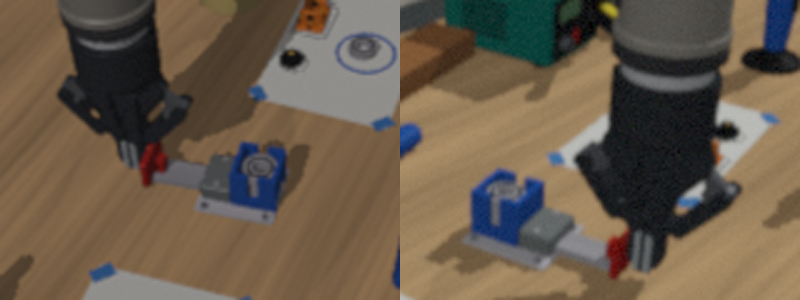

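The crop shows the shut fingers centred on the red pad, and the 3.7 N reading confirms contact. Now I'll push the plunger in.

{"fn": "play_rows", "kwargs": {
  "commands": [
    [0, 0, 0.006, 0, 0, 0, 0],
    [0, 0, 0.012, 0, 0, 0, 0],
    [0, 0, 0.018, 0, 0, 0, 0],
    [0, 0, 0.024, 0, 0, 0, 0],
    [0, 0, 0.03, 0, 0, 0, 0],
    [0, 0, 0.036, 0, 0, 0, 0],
    [0, 0, 0.041, 0, 0, 0, 0],
    [0, 0, 0.045, 0, 0, 0, 0],
    [0, 0, 0.048, 0, 0, 0, 0],
    [0, 0, 0.05, 0, 0, 0, 0],
    [0, 0, 0.05, 0, 0, 0, 0]
  ]
}}

```text
time: 3.4
position: [0.5317, -0.0102, 0.0293]
tcp_rot: [-179.8, -0.0, 101.5]
force: [-6.1, -1.9, 4.3]
gripper_width: 0.0003
gripper_force: 3.3
```

```bash
cat > f.py <<'E'
from h import *
o=np.array([.606,.0045]);e=np.array([np.cos(.2),np.sin(.2)]);n=np.array([-e[1],e[0]])
for k in("scene","side"):
    c=ctrl.get_image(k);P=cloud(c);hsv=cv2.cvtColor(c["img"],cv2.COLOR_BGR2HSV);H,S=hsv[...,0],hsv[...,1]
    q=P[...,:2]-o;X=q@e;Y=q@n
    m=((H<8)|(H>172))&(S>140)&(abs(Y)<.04)&(X<-.03)&(X>-.14)&(P[...,2]<.045)
    print(k,"pad X lo/med/hi",np.percentile(X[m],[3,50,97]).round(4) if m.any() else None)
    m=(X>.03)&(X<.09)&(abs(Y)<.04)&(P[...,2]>.006)&(P[...,2]<.012)
    if m.sum()>5:
        t=np.c_[X[m],Y[m]].astype(np.float32);print(" bearing top n",m.sum(),"circle",cv2.minEnclosingCircle(t),"world",P[m].mean(0))
E
python3 f.py
```

```text
scene pad X lo/med/hi [-0.0639 -0.0542 -0.0449]
 bearing top n 129 circle ((0.050388023257255554, -0.002810095204040408), 0.023247433826327324) world [0.65588471 0.01209771 0.0080917 ]
side pad X lo/med/hi [-0.0623 -0.0603 -0.0541]
 bearing top n 120 circle ((0.0521959513425827, 0.004431946203112602), 0.023259608075022697) world [0.65839549 0.01706384 0.0096361 ]
```

The plunger is nearly at its stop, so I'll push a few more millimetres, watching the force.

{"fn": "play_rows", "kwargs": {
  "commands": [
    [0, 0, 0.002, 0, 0, 0, 0],
    [0, 0, 0.004, 0, 0, 0, 0],
    [0, 0, 0.004, 0, 0, 0, 0],
    [0, 0, 0.004, 0, 0, 0, 0]
  ]
}}

```text
time: 3.9
position: [0.534, -0.0097, 0.0292]
tcp_rot: [-179.7, -0.1, 101.5]
force: [-11.5, -4.5, 7.7]
gripper_width: 0.0002
gripper_force: 6.1
```

{"fn": "play_rows", "kwargs": {
  "commands": [
    [0, 0, 0.002, 0, 0, 0, 0],
    [0, 0, 0.002, 0, 0, 0, 0],
    [0, 0, 0.002, 0, 0, 0, 0]
  ]
}}

```text
time: 4.2
position: [0.5342, -0.0096, 0.0292]
tcp_rot: [-179.4, -0.1, 101.5]
force: [-17.3, -7.8, 13.3]
gripper_width: -0.0
gripper_force: 9.7
```

```bash
python3 f.py
```

```text
scene pad X lo/med/hi [-0.0626 -0.0525 -0.0428]
 bearing top n 129 circle ((0.05217863991856575, -0.004230243153870106), 0.02408844791352749) world [0.65524199 0.01170548 0.00816316]
side pad X lo/med/hi [-0.0596 -0.058  -0.0445]
 bearing top n 127 circle ((0.05172125995159149, 0.0025200413074344397), 0.02373172715306282) world [0.65935479 0.01848919 0.00947542]
```

The plunger is hard against its stop, because the force rises with no further motion. I'll retract, let the plunger follow and keep going clear of it.

{"fn": "play_rows", "kwargs": {
  "commands": [
    [0, 0, -0.01, 0, 0, 0, 0],
    [0, 0, -0.02, 0, 0, 0, 0],
    [0, 0, -0.03, 0, 0, 0, 0],
    [0, 0, -0.04, 0, 0, 0, 0],
    [0, 0, -0.05, 0, 0, 0, 0],
    [0, 0, -0.06, 0, 0, 0, 0],
    [0, 0, -0.075, 0, 0, 0, 0],
    [0, 0, -0.09, 0, 0, 0, 0],
    [0, 0, -0.1, -0.03, 0, 0, 0],
    [0, 0, -0.1, -0.07, 0, 0, 0],
    [0, 0, -0.1, -0.11, 0, 0, 0],
    [0, 0, -0.1, -0.11, 0, 0, 0]
  ]
}}

```text
time: 5.5
position: [0.4442, -0.0297, 0.1442]
tcp_rot: [179.4, 0.3, 101.5]
force: [0.6, 0.3, 1.0]
gripper_width: -0.0002
gripper_force: 0.0
```

```bash
python3 f.py; python3 - <<'E'
from h import *
a=ctrl.get_image("scene")["img"][160:260,245:385];b=ctrl.get_image("side")["img"][160:260,250:390]
cv2.imwrite("pics/f3.png",np.hstack([cv2.resize(a,(400,286),interpolation=2),cv2.resize(b,(400,286),interpolation=2)]))
E
```

```text
scene pad X lo/med/hi [-0.1178 -0.1114 -0.1012]
 bearing top n 83 circle ((0.06000543758273125, -0.0017222841270267963), 0.016923628747463226) world [0.66467684 0.01422292 0.00743895]
side pad X lo/med/hi [-0.1197 -0.1184 -0.1043]
 bearing top n 111 circle ((0.05900954455137253, 0.00017643466708250344), 0.016572488471865654) world [0.66288025 0.01773625 0.00937817]
```

View pics/f3.png

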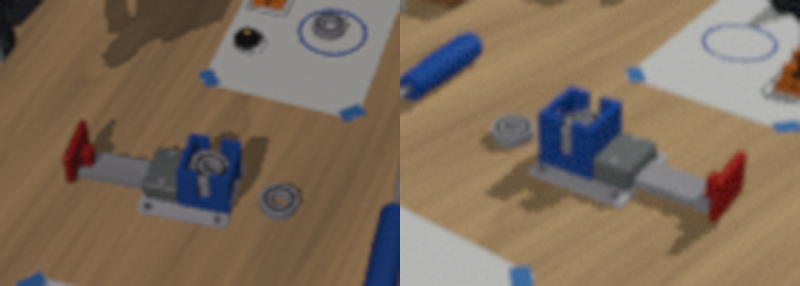

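The crop shows the bearing lying flat in front of the gate and the plunger out. Both views put the bearing at about (0.6645, 0.0155).

Next, with the jaws slightly open so the fingertips form a cradle, I'll go behind the bearing on the +y side.

{"fn": "play_rows", "kwargs": {
  "commands": [
    [24, 0.01, 0.04, 0, 0, 0, 0.04],
    [24, 0.02, 0.08, 0, 0, 0, 0.08],
    [24, 0.03, 0.12, 0, 0, 0, 0.12],
    [24, 0.04, 0.16, 0, 0, 0, 0.16],
    [24, 0.05, 0.2, 0, 0, 0, 0.2],
    [24, 0.053, 0.23, 0, 0, 0, 0.2],
    [24, 0.053, 0.236, 0.02, 0, 0, 0.2],
    [24, 0.053, 0.236, 0.06, 0, 0, 0.2],
    [24, 0.053, 0.236, 0.085, 0, 0, 0.2],
    [24, 0.053, 0.236, 0.1, 0, 0, 0.2],
    [24, 0.053, 0.236, 0.1, 0, 0, 0.2],
    [24, 0.053, 0.236, 0.1, 0, 0, 0.2]
  ]
}}

```text
time: 6.9
position: [0.6619, 0.07, 0.0395]
tcp_rot: [180.0, -0.0, 90.0]
force: [-0.3, -0.4, 0.9]
gripper_width: 0.0208
gripper_force: 0.0
```

```bash
cat > g.py <<'E'
from h import *
import sys
s=ctrl.sense();p=np.array(s["position"]);print(p.round(4),s["tcp_rot"],s["gripper_width"],s["force"])
for k in("scene","side"):
    c=ctrl.get_image(k);P=cloud(c);d=c["depth"]>0
    hsv=cv2.cvtColor(c["img"],cv2.COLOR_BGR2HSV);H,S,V=[hsv[...,i].astype(int) for i in range(3)]
    q=P-p
    m=d&(abs(q[...,0])<.04)&(abs(q[...,1])<.014)&(P[...,2]>.012)&(P[...,2]<p[2]+.02)
    if m.any():
        t=P[m];print(k,"finger n",m.sum(),"lo",np.percentile(t,2,0).round(4),"hi",np.percentile(t,98,0).round(4))
    b=(float(sys.argv[1]),float(sys.argv[2]))
    m=d&(np.hypot(P[...,0]-b[0],P[...,1]-b[1])<.024)&(P[...,2]>.0055)&(P[...,2]<.012)&(S<90)
    if m.sum()>5: print(k,"bearing n",m.sum(),cv2.minEnclosingCircle(P[m][:,:2].astype(np.float32)),"mean",P[m].mean(0).round(4))
    m=d&(H>100)&(H<125)&(S>120)&(P[...,0]>.69)&(P[...,0]<.85)&(P[...,1]>-.2)&(P[...,1]<.15)&(P[...,2]>.005)&(P[...,2]<.05)
    if m.any(): print(k,"driver lo",np.percentile(P[m],2,0).round(3),"hi",np.percentile(P[m],98,0).round(3))
E
python3 g.py .6645 .0155; python3 - <<'E'
from h import *
a=ctrl.get_image("wrist")["img"];b=ctrl.get_image("side")["img"][130:250,200:360]
cv2.imwrite("pics/f4.png",np.hstack([cv2.resize(a,(400,250)),cv2.resize(b,(400,250),interpolation=2)]))
E
```

```text
[0.6619 0.07   0.0395] [ 1.79973650e+02 -1.13134242e-03  8.99958350e+01] 0.020783554667783612 [-0.32900815 -0.36305229  0.89852427]
scene finger n 158 lo [0.64   0.0583 0.0218] hi [0.6868 0.0805 0.0575]
scene bearing n 92 ((0.6653823852539062, 0.015253555960953236), 0.016459280624985695) mean [0.6656 0.0139 0.0072]
scene driver lo [ 0.751 -0.046  0.01 ] hi [0.78  0.032 0.026]
side finger n 294 lo [0.6384 0.0637 0.0237] hi [0.6839 0.0826 0.0585]
side bearing n 114 ((0.6639400720596313, 0.015991969034075737), 0.017232563346624374) mean [0.6625 0.0173 0.0094]
side driver lo [0.746 0.034 0.007] hi [0.763 0.04  0.025]
```

View pics/f4.png

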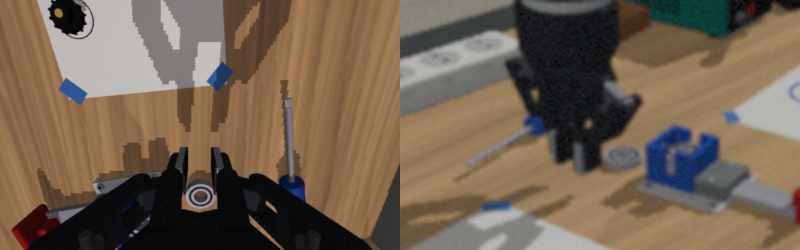

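The wrist view shows the bearing between and ahead of the two fingertips at (200,193), with the screwdriver clear to the right. The tips stand about 18 mm below the TCP. I'll lower, align and push gently along -y.

{"fn": "play_rows", "kwargs": {
  "commands": [
    [24, 0, 0.003, 0.01, 0, 0, 0],
    [24, 0, 0.003, 0.017, 0, 0, 0],
    [24, 0, 0.003, 0.017, 0, 0, 0],
    [24, -0.01, 0.003, 0.017, 0, 0, 0],
    [24, -0.019, 0.003, 0.017, 0, 0, 0],
    [24, -0.024, 0.003, 0.017, 0, 0, 0],
    [24, -0.028, 0.003, 0.017, 0, 0, 0],
    [24, -0.032, 0.003, 0.017, 0, 0, 0],
    [24, -0.036, 0.003, 0.017, 0, 0, 0],
    [24, -0.04, 0.003, 0.017, 0, 0, 0],
    [24, -0.04, 0.003, 0.017, 0, 0, 0]
  ]
}}

```text
time: 8.2
position: [0.6646, 0.0295, 0.0224]
tcp_rot: [180.0, 0.0, 90.0]
force: [0.2, 0.5, 0.2]
gripper_width: 0.0207
gripper_force: 0.0
```

```bash
python3 g.py .665 .007
```

```text
[0.6646 0.0295 0.0224] [1.79989227e+02 8.78238720e-03 8.99744059e+01] 0.02066357124951789 [0.1962926  0.45741519 0.18483988]
scene finger n 142 lo [0.6258 0.0174 0.0128] hi [0.6896 0.0389 0.041 ]
scene bearing n 110 ((0.6656877398490906, 0.008362098596990108), 0.020129628479480743) mean [0.6656 0.0076 0.0077]
scene driver lo [ 0.751 -0.046  0.011] hi [0.78  0.033 0.026]
side finger n 247 lo [0.6399 0.022  0.0124] hi [0.686  0.0427 0.0417]
side bearing n 30 ((0.6622179746627808, 0.008979471400380135), 0.01917981542646885) mean [0.6571 0.0052 0.009 ]
side driver lo [ 0.745 -0.018  0.01 ] hi [0.765 0.039 0.027]
```

The bearing follows in the cradle, about 23.5 mm ahead of the TCP. I'll continue.

{"fn": "play_rows", "kwargs": {
  "commands": [
    [24, -0.006, 0, 0, 0, 0, 0],
    [24, -0.014, 0, 0, 0, 0, 0],
    [24, -0.022, 0, 0, 0, 0, 0],
    [24, -0.031, 0, 0, 0, 0, 0],
    [24, -0.04, 0, 0, 0, 0, 0],
    [24, -0.05, 0, 0, 0, 0, 0],
    [24, -0.06, 0, 0, 0, 0, 0],
    [24, -0.07, 0, 0, 0, 0, 0],
    [24, -0.08, 0, 0, 0, 0, 0],
    [24, -0.087, 0, 0, 0, 0, 0],
    [24, -0.091, 0, 0, 0, 0, 0],
    [24, -0.091, 0, 0, 0, 0, 0]
  ]
}}

```text
time: 9.5
position: [0.6646, -0.0616, 0.0223]
tcp_rot: [180.0, 0.0, 90.0]
force: [-0.1, -0.1, 0.3]
gripper_width: 0.0204
gripper_force: 0.0
```

```bash
python3 g.py .665 -.085 | grep -v driver
```

```text
[ 0.6646 -0.0616  0.0223] [1.79993749e+02 3.59986261e-03 8.99606957e+01] 0.020405184357341167 [-0.12532245 -0.10145003  0.25638726]
scene finger n 133 lo [ 0.6424 -0.0733  0.0131] hi [ 0.6898 -0.0525  0.0411]
scene bearing n 116 ((0.6672304272651672, -0.08334699273109436), 0.019125888124108315) mean [ 0.6662 -0.0848  0.0076]
side finger n 212 lo [ 0.6405 -0.0692  0.0125] hi [ 0.6887 -0.0485  0.0411]
side bearing n 28 ((0.6671264171600342, -0.08204776793718338), 0.018858829513192177) mean [ 0.658  -0.087   0.0096]
```

Still cradled. Now the diagonal leg to the ring.

{"fn": "play_rows", "kwargs": {
  "commands": [
    [24, -0.006, -0.002, 0, 0, 0, 0],
    [24, -0.017, -0.005, 0, 0, 0, 0],
    [24, -0.03, -0.009, 0, 0, 0, 0],
    [24, -0.044, -0.013, 0, 0, 0, 0],
    [24, -0.058, -0.017, 0, 0, 0, 0],
    [24, -0.072, -0.021, 0, 0, 0, 0],
    [24, -0.086, -0.025, 0, 0, 0, 0],
    [24, -0.1, -0.029, 0, 0, 0, 0],
    [24, -0.113, -0.033, 0, 0, 0, 0],
    [24, -0.124, -0.036, 0, 0, 0, 0],
    [24, -0.131, -0.039, 0, 0, 0, 0],
    [24, -0.134, -0.04, 0, 0, 0, 0]
  ]
}}

```text
time: 10.8
position: [0.6242, -0.1958, 0.0223]
tcp_rot: [180.0, -0.0, 90.0]
force: [-0.1, -0.1, -0.7]
gripper_width: 0.0207
gripper_force: 0.1
```

```bash
python3 g.py .625 -.219 | grep -v driver; python3 - <<'E'
from h import *
a=ctrl.get_image("scene")["img"][250:370,200:360];b=ctrl.get_image("side")["img"][130:230,310:443]
cv2.imwrite("pics/f5.png",np.hstack([cv2.resize(a,(400,300),interpolation=2),cv2.resize(b,(400,300),interpolation=2)]))
E
```

```text
[ 0.6242 -0.1958  0.0223] [ 1.79999993e+02 -2.74477962e-03  8.99562572e+01] 0.020706887894865324 [-0.10262766 -0.08226552 -0.6855541 ]
scene finger n 135 lo [ 0.6027 -0.207   0.0125] hi [ 0.6494 -0.1891  0.041 ]
scene bearing n 147 ((0.626494288444519, -0.21463516354560852), 0.01973230019211769) mean [ 0.6258 -0.2176  0.0076]
side finger n 195 lo [ 0.6    -0.2054  0.0125] hi [ 0.6474 -0.1826  0.0415]
side bearing n 23 ((0.6249362230300903, -0.21451225876808167), 0.01893053948879242) mean [ 0.6259 -0.2133  0.0096]
```

View pics/f5.png

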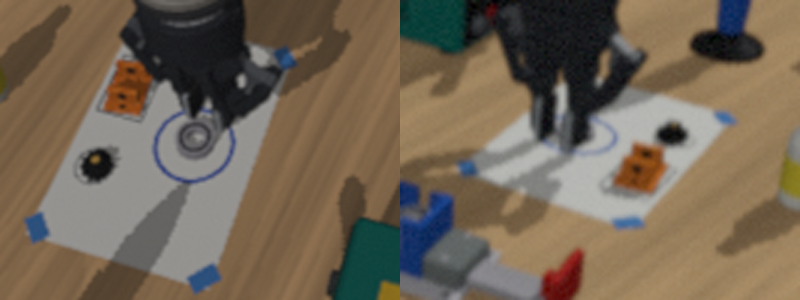

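The scene crop shows the bearing at (194,138) inside the ring, whose centre is at about (195,146), so it is a few millimetres short. I'll nudge it 4 mm more, back off and raise.

{"fn": "play_rows", "kwargs": {
  "commands": [
    [24, -0.002, 0, 0, 0, 0, 0],
    [24, -0.004, 0, 0, 0, 0, 0],
    [24, -0.004, 0, 0, 0, 0, 0],
    [24, 0.005, 0, 0, 0, 0, 0],
    [24, 0.02, 0, 0, 0, 0, 0],
    [24, 0.035, 0, -0.01, 0, 0, 0],
    [24, 0.06, 0, -0.04, 0, 0, 0],
    [24, 0.1, 0, -0.08, 0, 0, 0],
    [24, 0.14, 0, -0.12, 0, 0, 0],
    [24, 0.18, 0, -0.16, 0, 0, 0],
    [24, 0.18, 0, -0.16, 0, 0, 0],
    [24, 0.18, 0, -0.16, 0, 0, 0]
  ]
}}

```text
time: 12.2
position: [0.6254, -0.0122, 0.1853]
tcp_rot: [179.7, 0.0, 90.2]
force: [0.0, -0.5, -1.0]
gripper_width: 0.0206
gripper_force: 0.0
```

```bash
python3 g.py .625 -.222 | grep bearing; python3 f.py|grep pad; python3 m.py | egrep "ringA|nut|brA|glue"; python3 - <<'E'
from h import *
a=ctrl.get_image("scene")["img"][250:370,200:360];b=ctrl.get_image("side")["img"][130:230,310:443]
cv2.imwrite("pics/f6.png",np.hstack([cv2.resize(a,(400,300),interpolation=2),cv2.resize(b,(400,300),interpolation=2)]))
E
```

```text
scene bearing n 138 ((0.6259530186653137, -0.2223670482635498), 0.01667501963675022) mean [ 0.626  -0.2222  0.0074]
side bearing n 82 ((0.6250733733177185, -0.22142772376537323), 0.01767192967236042) mean [ 0.6243 -0.2198  0.0093]
scene pad X lo/med/hi [-0.1179 -0.1111 -0.1013]
side pad X lo/med/hi [-0.1196 -0.1184 -0.1045]
scene ringA 169 fit [ 0.6244 -0.2214] 0.0314 0.6245080232620239 -0.2215479612350464 0.03352329507470131
scene nutA 101 med [ 0.5685 -0.2741  0.0058] lo [ 5.554e-01 -2.823e-01  2.000e-04] hi [ 0.5768 -0.2603  0.0132]
scene brA 264 med [ 0.5526 -0.2018  0.0058] lo [ 0.5365 -0.2224  0.0017] hi [ 0.5665 -0.1862  0.0209]
side ringA 22 fit [ 0.6251 -0.2217] 0.0311 0.6252894401550293 -0.22334718704223633 0.03239905461668968
side nutA 40 med [ 0.5608 -0.2635  0.008 ] lo [ 0.5538 -0.2721  0.0028] hi [ 0.5695 -0.2569  0.0141]
side brA 149 med [ 0.5447 -0.187   0.0127] lo [ 0.5333 -0.2128  0.005 ] hi [ 0.558  -0.1774  0.0235]
side glue 404 med [ 0.4387 -0.2431  0.0507] lo [ 0.4265 -0.2552  0.0219] hi [ 0.4545 -0.2357  0.0861]
```

View pics/f6.png

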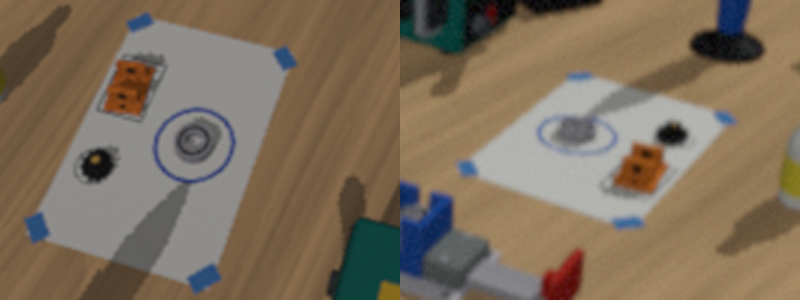

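The bearing lies flat and centred in the ring to within about 2 mm, at (195,143) in the left crop. The plunger is out and the bracket, nut and glue bottle haven't moved.

```bash
python3 -c "
from station import ctrl;print(ctrl.hand_in())"
```

```text
the job is handed in; nothing more can be done
None
```

I fed one bearing and slid it flat into the empty ring, about 2 mm off centre. The plunger is back out, and I handed the job in at about 13 s on the robot's clock (limit 58 s); no verdict came back.

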